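# Lock the stain bottles away behind the barrel bolt

### The arm

A 6-joint arm with a two-finger parallel gripper is mounted at the origin on a cart in front of the work surface, level with it; the furniture and walls round the work are solid. World frame = base frame: x ahead of the robot, y to its left, z up, the work surface at z = 0. Lengths are in m, angles in degrees, forces in N, time in s.
With the tool pointing down it reaches from about 0.375 to 0.9 m from the base axis. Payload 3.1 kg.
Tool frame: the origin (TCP) lies on the centre line of the jaws, within the pads' length; the fingertips stand 8 mm ahead of it and the grasp point (between the pads) lies 11 mm behind it; z points along the fingers, y is the line along which they close (so a half turn about z gives the same grasp; the last joint's range is limited). The gripper opens to 87 mm and grips with 3 to 60 N. Pads are 19 mm wide; open, the fingers measure 117 mm over their backs; the gripper's body (75 mm by 190 mm) begins 51 mm behind the grasp point.
Start: joints at [55.434, 30.224, 82.088, -0, 67.689, -10.227], TCP at [0.258, 0.569, 0.231] pointing down, gripper open.
Joint ranges: [-176.69, 176.69], [-43.24, 126.21], [12.49, 139.97], [-82, 262], [0, 151.66], [-163.58, 163.58]. Speed limits (degrees/s): [159.86, 159.86, 180, 180, 180, 180].

### API

Orientations are given as a 3x3 rotation matrix whose columns are the frame's x, y, z axes.
In Python, from rig import * gives the robot as it stands.
- The arm moves only by the tool step_arm, never from a script. Its argument "targets" is a list of rows, each a list of 5 numbers: the opening, from -1 (shut) to 1 (fully open), then the shift along the world's x, y, z normalised to -1 to 1, where 1 is 0.25 m, then the turn about the world's z normalised to -1 to 1, where 1 is 180 degrees. In form: [[fingers, x, y, z, turn], ...]. A call has 1 to 20 rows; each row is the pose to reach, as a shift and turn from the pose commanded when the call began, turning the shorter way round; what a row does not reach only later rows make up. A row lasts 1/10 s, in which the tool goes at most 50 mm and 8.59 degrees, less where a joint would pass 70% of its speed; a pose out of reach is approached as far as the arm can. A call with a number of a shift or a turn outside -1 to 1 is refused whole. A call with a gripper value outside its range is refused whole. The fingers move at their own pace and stop on an object; the grip force is fixed at half the most. Time passes only in rows, so rows that repeat a pose let the fingers close. It gives the time, the measured TCP pose, the force, the opening and the grip force at its end, in the units of the state.
- read_state(): the state, without advancing time (a new reading comes with each control period).
- capture(name): name is "scene" or "top" or "wrist"; returns a dict with "color" (400x640x3 uint8, red, green, blue), "mtx" (3x3 intrinsics, pixels), "pose" (4x4, takes a point from camera to world coordinates). Camera axes: x right, y down, z forward; pixel columns grow to the right and rows downward; lengths in m; the calibration is good to about 2 mm. A picture is of the moment at which its call begins. There is no depth.
- hand_in(): hands the job in; it is judged then, once.
The state is a dict: "time_s": time; "joint_positions": joint angles; "qvel": joint speeds; "tau": joint torques, N m; "position": TCP position; "tcp_rot": TCP orientation; "force": force on the tool from outside, world axes, zero at the start; "moment": the same for the moment, N m; "opening": opening from 0.0 (shut) to 1.0 (fully open); "grasp_force": force on a finger pad.
Only numpy, scipy, OpenCV 4.12 (cv2) and the standard library are available. Lean on these libraries where they do the work, as an engineer would, in place of code of your own. Each camera call takes 0.05 s, during which the arm holds its last target. There are 200 camera calls.

### The job

Lock the stain bottles away in the small grey steel locker. Lift the knob of the barrel bolt out of its notch, slide the bolt back and let the knob drop right down into the other notch; pull the drawer fully out, take out the immersion-oil dropper bottle left in it and stand it upright on the bench, and stand every small stain bottle (there are two or three on the bench) upright on the floor of a compartment of its own; then push the drawer fully home and shoot the bolt again, through the drawer's staple, with its knob dropped right down into the first notch. Leave the other things on the bench where they are.

Things in the scene. Friction and masses are not known exactly. Their poses are not given: they have to be found in the camera images.
- locker: Fixed grey steel locker, 196 mm wide (its y), 142 deep (x), 112 high. Origin: at bench level under the middle of its front face; x points into the locker, away from the robot, y to the left seen from the front, z up. The drawer comes out of the front, towards -x. A barrel bolt lies along y on the front edge of its roof.
- drawer (a joint): Drawer travel in m: 0 fully home, 0.100 fully out, a stop at each end; slides along the locker's -x, friction about 2 N. It is held while the bolt is shot, and the bolt can be shot only with the drawer home to within about 3 mm.
- handle_mid (a point): Middle of the drawer's bow handle: a level round bar, 10 mm thick, 86 mm long along the locker's y, 50 mm in front of the drawer's front panel, 94 mm above the bench. Moves with the drawer. The front panel is 112 mm high, as the locker.
- well_left (a point): Centre of the floor of the drawer's left compartment; moves with the drawer. There are three open-topped compartments side by side along y, each 51 x 51 mm inside, 56 mm apart centre to centre; floor 16 mm above the bench, walls 44 mm high above the floor. 55 mm behind the locker's front with the drawer home. Axes as the locker's.
- well_mid (a point): The same for the middle compartment.
- well_right (a point): The same for the right compartment. A microscope stands close by on this side; nothing of it reaches beyond world y = 0.105 m.
- bolt_axis (a point): Fixed point on the bolt's axis, on the locker's roof: 10.5 mm behind the front face, 125 mm above the bench, at y = 0 of the locker. The slotted barrel, radius 10.5 mm, reaches from y = -38 to +62 mm of the locker. The knob stands on the rear (+x) side of the barrel, over the roof. Axes as the locker's.
- staple (a point): Upright U-shaped staple of 5 mm wire on a strap of the drawer's front; moves with the drawer. The point is the middle of its opening (17 mm wide), through which the 11 mm bolt passes when shot. Its top is 139 mm above the bench; at y = -62 mm of the locker.
- bolt (a joint): Bolt travel in m: 0 shot (locked, knob in line with the first notch), 0.040 drawn (in line with the other notch); grows towards the locker's +y. A stop at each end, friction about 1.5 N. The notches are 12 mm wide for a 7 mm stem, so with the knob down the bolt has 2.5 mm of play.
- bolt_handle (a joint): Angle of the knob about the bolt axis, rad: 0 down in a notch (stem 15 degrees above level, pointing to the rear), grows as the knob is lifted up and towards the front; stop at 1.13. Between the notches the stem rests on the barrel's edge at about 0.78: the bolt slides only with the knob above that. Let go, the knob falls by its own weight.
- knob (a point): Centre of the bolt's ball knob, 20 mm across, on a 7 mm stem, 46 mm from the bolt axis. With the knob down it is 137 mm above the bench, 25 mm above the locker's roof.
- stain_1: A small stain bottle, round, 43 mm in diameter and 67 mm high to the shoulder, with a screw cap 30 mm across from 67 to 85 mm; origin at the centre of its underside, z up along the bottle. About 100 g, a third full, so its weight lies low. Stands on the bench; may be absent.
- stain_2: A small stain bottle, round, 43 mm in diameter and 67 mm high to the shoulder, with a screw cap 30 mm across from 67 to 85 mm; origin at the centre of its underside, z up along the bottle. About 100 g, a third full, so its weight lies low. Stands on the bench; may be absent.
- stain_3: A small stain bottle, round, 43 mm in diameter and 67 mm high to the shoulder, with a screw cap 30 mm across from 67 to 85 mm; origin at the centre of its underside, z up along the bottle. About 100 g, a third full, so its weight lies low. Stands on the bench; may be absent.
- saline: Bystander: larger bottle, 52 mm in diameter, 112 mm high, on the bench. Leave it.
- oil: Dropper bottle of immersion oil, 78 mm high: round body 29 mm in diameter up to 34 mm, collar 22 mm in diameter up to 52 mm, above it a dropper bulb 11 mm in diameter. Origin at the centre of its underside, z up along the bottle. 45 g. Starts in the drawer's left compartment, so it comes out with the drawer.
- coverslips: Bystander: small flat box of cover slips, 30 x 30 x 16 mm, on the bench. Leave it.
- timer: Bystander: flat bench timer, 62 x 66 x 17 mm, on the bench near the robot. Leave it.
Mind the look-alikes: they are no part of the job. What is shaped like the stain_3 but yellow is not meant.

How it is judged (in metres and radians):
On the way, in this order (a step that is already met when the one before it is completed fails the run):
1. the bolt is drawn and its knob lies down in the other notch (value of joint bolt above 0.035 m and value of joint bolt_handle below 0.15 rad), for 0.2 s.
2. the drawer is pulled fully out (value of joint drawer above 0.088 m), for 0.2 s.
3. every stain bottle stands in a compartment of the drawer, which is out, and the dropper bottle stands on the bench (value of joint drawer above 0.06 m and angle between each of stain_1, stain_2, stain_3, oil's own z axis and vertical below 0.12 rad and ((horizontal distance between stain_1 and well_left below 0.01 m and z of stain_1 in the frame of well_left below 0.006 m) or (horizontal distance between stain_1 and well_mid below 0.01 m and z of stain_1 in the frame of well_mid below 0.006 m) or (horizontal distance between stain_1 and well_right below 0.01 m and z of stain_1 in the frame of well_right below 0.006 m)) and ((horizontal distance between stain_2 and well_left below 0.01 m and z of stain_2 in the frame of well_left below 0.006 m) or (horizontal distance between stain_2 and well_mid below 0.01 m and z of stain_2 in the frame of well_mid below 0.006 m) or (horizontal distance between stain_2 and well_right below 0.01 m and z of stain_2 in the frame of well_right below 0.006 m)) and ((horizontal distance between stain_3 and well_left below 0.01 m and z of stain_3 in the frame of well_left below 0.006 m) or (horizontal distance between stain_3 and well_mid below 0.01 m and z of stain_3 in the frame of well_mid below 0.006 m) or (horizontal distance between stain_3 and well_right below 0.01 m and z of stain_3 in the frame of well_right below 0.006 m)) and height (world z) of oil below 0.006 m), for 0.2 s.
4. the loaded drawer is fully home (value of joint drawer below 0.004 m and angle between each of stain_1, stain_2, stain_3, oil's own z axis and vertical below 0.12 rad and ((horizontal distance between stain_1 and well_left below 0.01 m and z of stain_1 in the frame of well_left below 0.006 m) or (horizontal distance between stain_1 and well_mid below 0.01 m and z of stain_1 in the frame of well_mid below 0.006 m) or (horizontal distance between stain_1 and well_right below 0.01 m and z of stain_1 in the frame of well_right below 0.006 m)) and ((horizontal distance between stain_2 and well_left below 0.01 m and z of stain_2 in the frame of well_left below 0.006 m) or (horizontal distance between stain_2 and well_mid below 0.01 m and z of stain_2 in the frame of well_mid below 0.006 m) or (horizontal distance between stain_2 and well_right below 0.01 m and z of stain_2 in the frame of well_right below 0.006 m)) and ((horizontal distance between stain_3 and well_left below 0.01 m and z of stain_3 in the frame of well_left below 0.006 m) or (horizontal distance between stain_3 and well_mid below 0.01 m and z of stain_3 in the frame of well_mid below 0.006 m) or (horizontal distance between stain_3 and well_right below 0.01 m and z of stain_3 in the frame of well_right below 0.006 m)) and height (world z) of oil below 0.006 m), for 0.2 s.
At the end, for the whole second after the job is handed in: The drawer is home (within 4 mm), every stain bottle present stands upright on the floor of a compartment (within 10 mm of its centre), the dropper bottle stands upright on the bench, the bolt is shot (within 5 mm) and its knob is down in the first notch (within 0.15 rad) (all of step 4 and value of joint bolt below 0.005 m and value of joint bolt_handle below 0.15 rad); the robot touches nothing.
It fails at once if the large saline bottle is disturbed (moved more than 30 mm) (distance of saline from where it was at the start of the episode above 0.03 m).
It fails at once if the box of cover slips is disturbed (moved more than 30 mm) (distance of coverslips from where it was at the start of the episode above 0.03 m).
It fails at once if the timer is disturbed (moved more than 30 mm) (distance of timer from where it was at the start of the episode above 0.03 m).
Of stain_1, stain_2, stain_3 only 2 to 3 are there at a start; the rules pass over those that are not, and their reading is None.
At some moment in a run one of stain_1, stain_2, stain_3 may be knocked a few centimetres aside while the robot is not near it.
It also fails if it takes over 210 s, if anything falls off the work surface, if the arm or the gripper's body presses on something with over 40 N, if the wrist force passes 120 N, or if a joint passes its speed limit or range.

## Working session

There is one attempt and no reset: what is moved stays moved. The work goes in short steps, Python scripts to look and compute and a tool call to move; the robot and the scene stay as the last step left them, time stands still between calls to the robot, and variables do not carry over. Pictures are saved under pics/ and viewed, at most 14 in all, crops included, and the job is handed in when it is done.

Besides the shell and the picture viewer there is one more tool, called after ">>>" as name(argument=value, ...), one argument or row to a line, values as JSON. step_arm: Moves the arm, as the interface text tells. Scaled input: -1 to 1 covers 0.25 m each way for a shift and 180 degrees each way for a turn. Its arguments: {"type":"object","properties":{"targets":{"type":"array","items":{"type":"array","items":{"type":"number"}}}},"required":["targets"]}

```bash
ls; mkdir -p pics; cat > h.py <<'E'
from rig import *
import numpy as np, cv2
def ray(c,u,v):
    d=np.linalg.inv(c["mtx"])@[u,v,1]; return c["pose"][:3,3], c["pose"][:3,:3]@d
def at(c,u,v,z):
    o,d=ray(c,u,v); return o+d*(z-o[2])/d[2]
def proj(c,p):
    q=np.linalg.inv(c["pose"])@np.r_[p,1]; q=c["mtx"]@q[:3]; return q[:2]/q[2]
def save(im,n): cv2.imwrite("pics/"+n+".png",im[:,:,::-1])
E
python3 - <<'E'
from h import *
import pickle
for n in("scene","top"):
    c=capture(n); pickle.dump(c,open(n+".pkl","wb")); save(c["color"],n+"0"); print(n,c["pose"].round(3).tolist(),c["mtx"].round(1).tolist())
s=read_state();print(s["position"],s["tcp_rot"],s["force"],s["opening"],s["time_s"])
E
```

```text
pics
scene [[-0.991, 0.104, -0.081, 0.558], [0.132, 0.768, -0.626, 0.974], [-0.003, -0.632, -0.775, 0.938], [0.0, 0.0, 0.0, 1.0]] [[516.0, 0.0, 332.2], [0.0, 516.0, 200.1], [0.0, 0.0, 1.0]]
top [[0.027, -0.99, 0.142, 0.372], [-1.0, -0.024, 0.019, 0.306], [-0.015, -0.142, -0.99, 0.954], [0.0, 0.0, 0.0, 1.0]] [[371.4, 0.0, 319.1], [0.0, 371.4, 201.5], [0.0, 0.0, 1.0]]
[0.25718262 0.56892418 0.22966447] [[-9.11125120e-01  4.12128335e-01 -1.11846481e-03]
 [ 4.12129702e-01  9.11123756e-01 -1.61580910e-03]
 [ 3.53139148e-04 -1.93315683e-03 -9.99998069e-01]] [ 0.03954126  0.09137578 -0.12870516] 1.0029700869019538 0.1
```

View pics/scene0.png

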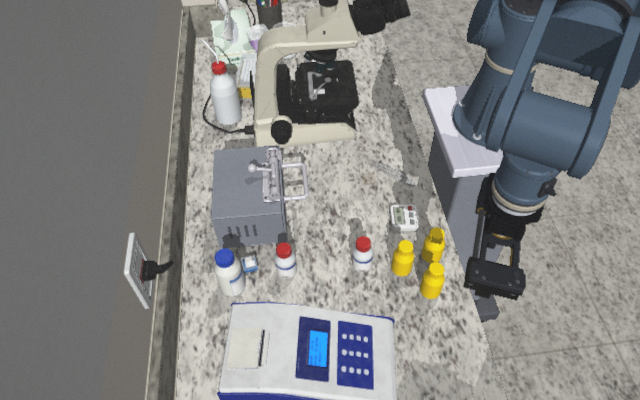

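View pics/top0.png

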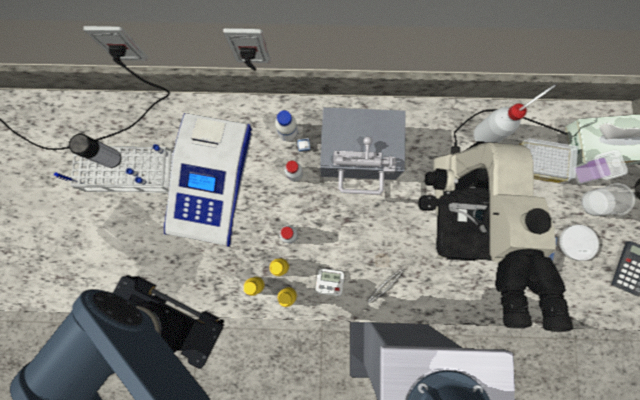

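The scene shows the locker (top picture about (320–405, 108–180)), the saline bottle at (284,120), and the cover slips at (305,146). Two red-capped stain bottles are at (292,168) and (287,232), with three yellow look-alikes and the timer near the robot. I'll enlarge for measurement.

```bash
python3 - <<'E'
from h import *
import pickle
t=pickle.load(open("top.pkl","rb"));s=pickle.load(open("scene.pkl","rb"))
save(cv2.resize(t["color"][90:250,260:420],None,fx=3.75,fy=3.75,interpolation=cv2.INTER_CUBIC),"t1")
save(cv2.resize(s["color"][130:280,200:390],None,fx=4,fy=4,interpolation=cv2.INTER_CUBIC),"s1")
for n,uv,z in[("A",(292.5,166),.085),("B",(287.5,232),.085)]: print(n,at(t,*uv,z))
for n,uv,z in[("A",(285,250),.085),("B",(363,243),.085)]: print(n,at(s,*uv,z))
E
```

```text
A [0.58114863 0.38882422 0.085     ]
B [0.42276449 0.39467365 0.085     ]
A [0.57844178 0.39840776 0.085     ]
B [0.42284684 0.40261331 0.085     ]
```

View pics/t1.png

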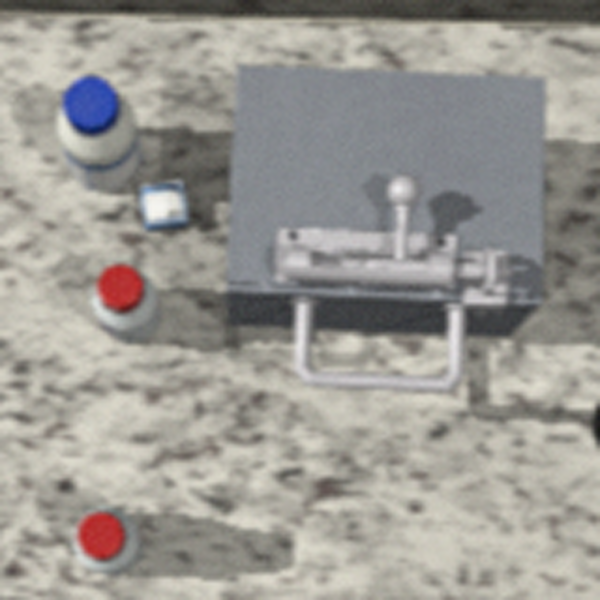

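View pics/s1.png

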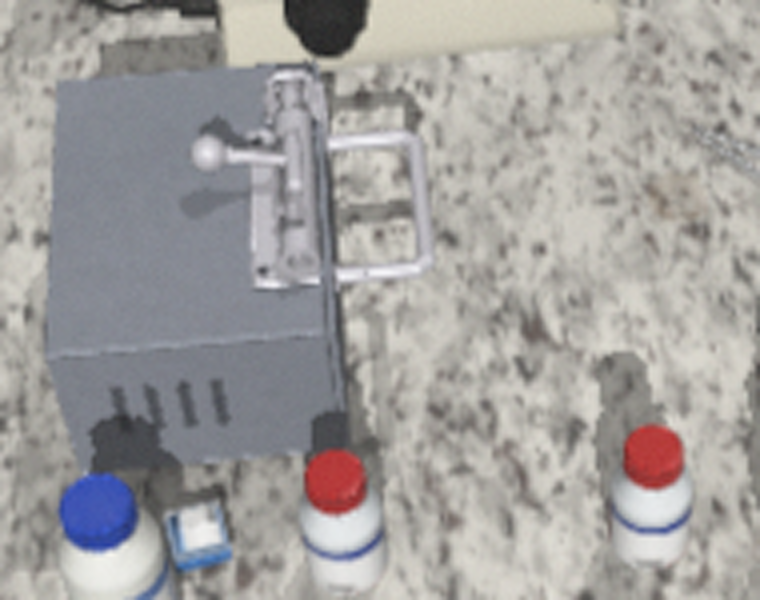

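```bash
python3 - <<'E'
from h import *
import pickle
from scipy.optimize import least_squares
t=pickle.load(open("top.pkl","rb"));s=pickle.load(open("scene.pkl","rb"))
T=lambda u,v:(260+(u+.5)/3.75-.5,90+(v+.5)/3.75-.5)
S=lambda u,v:(200+(u+.5)/4-.5,130+(v+.5)/4-.5)
for n,p,z in[("roof BL",(238,65),.112),("BR",(545,78),.112),("FR",(543,298),.112),("FL",(230,286),.112),("hL",(301,380),.094),("hR",(459,383),.094),("knob",(402,190),.137),("A",(121,287),.085),("B",(102,536),.085),("sal",(91,103),.112),("slip",(165,206),.016),("stemfoot",(402,262),.130)]: print("top",n,at(t,*T(*p),z).round(4))
for n,p,z in[("BR",(57,83),.112),("BL",(49,358),.112),("FL",(328,331),.112),("FR",(312,70),.112),("hR",(413,138),.094),("hL",(427,264),.094),("knob",(208,153),.137),("A",(335,470),.085),("B",(654,444),.085),("slip",(197,527),.016)]: print("sc",n,at(s,*S(*p),z).round(4))
def tri(a,b):
    (o1,d1),(o2,d2)=ray(t,*T(*a)),ray(s,*S(*b)); x=np.linalg.lstsq(np.c_[d1,-d2],o2-o1,rcond=None)[0]; p,q=o1+d1*x[0],o2+d2*x[1];return ((p+q)/2).round(4),np.linalg.norm(p-q).round(4)
print(tri((402,190),(208,153)),tri((121,287),(335,470)),tri((102,536),(654,444)))
E
```

```text
top roof BL [0.7201 0.3188 0.112 ]
top BR [0.7155 0.1249 0.112 ]
top FR [0.5733 0.1269 0.112 ]
top FL [0.5764 0.3201 0.112 ]
top hL [0.5216 0.2744 0.094 ]
top hR [0.5221 0.1757 0.094 ]
top knob [0.6324 0.217  0.137 ]
top A [0.5807 0.3903 0.085 ]
top B [0.4214 0.3962 0.085 ]
top sal [0.6929 0.4111 0.112 ]
top slip [0.6557 0.3684 0.016 ]
top stemfoot [0.5894 0.2159 0.13  ]
sc BR [0.7159 0.1284 0.112 ]
sc BL [0.7177 0.323  0.112 ]
sc FL [0.5778 0.3247 0.112 ]
sc FR [0.5735 0.1375 0.112 ]
sc hR [0.5214 0.1804 0.094 ]
sc hL [0.5229 0.2726 0.094 ]
sc knob [0.6315 0.217  0.137 ]
sc A [0.5811 0.3912 0.085 ]
sc B [0.4216 0.397  0.085 ]
sc slip [0.6575 0.3702 0.016 ]
(array([0.6319, 0.2172, 0.1374]), np.float64(0.0008)) (array([0.5811, 0.3903, 0.0838]), np.float64(0.0002)) (array([0.4215, 0.3963, 0.084 ]), np.float64(0.0))
```

```bash
python3 - <<'E'
from h import *
import pickle
t=pickle.load(open("top.pkl","rb"));s=pickle.load(open("scene.pkl","rb"))
for a,b in [((250,124),(232,303)),((229,243),(393,319)),((284,117),(225,257))]:
    (o1,d1),(o2,d2)=ray(t,*a),ray(s,*b); x=np.linalg.lstsq(np.c_[d1,-d2],o2-o1,rcond=None)[0]; p,q=o1+d1*x[0],o2+d2*x[1];print(((p+q)/2).round(3),np.linalg.norm(p-q).round(4))
E
```

```text
[0.685 0.498 0.079] 0.0015
[0.391 0.546 0.031] 0.0081
[0.694 0.412 0.105] 0.0029
```

>>> step_arm(
  targets=[
    [0, 0, 0, 0, 0.135],
    [0, 0.5, -0.5, 0, 0.135],
    [0, 1, -1, 0, 0.135],
    [0, 1, -1, 0, 0.135],
    [0, 1, -1, 0, 0.135],
    [0, 1, -1, 0, 0.135],
    [0, 1, -1, 0, 0.135],
    [0, 1, -1, 0, 0.135],
    [0, 1, -1, 0, 0.135],
    [0, 1, -1, 0, 0.135],
  ],
)

```text
time_s: 1.1
position: [0.5084, 0.318, 0.23]
tcp_rot: [[-1.0, 0.004, -0.001], [0.004, 1.0, -0.0], [0.001, -0.0, -1.0]]
force: [-0.5, 0.1, -0.4]
opening: 0.502
grasp_force: 0.0
```

>>> step_arm(
  targets=[
    [0, 0.25, -0.2, 0, 0],
    [0, 0.494, -0.404, 0, 0],
    [0, 0.494, -0.404, 0, 0],
    [0, 0.494, -0.404, -0.2, 0],
    [0, 0.494, -0.404, -0.41, 0],
    [0, 0.494, -0.404, -0.41, 0],
    [0, 0.494, -0.404, -0.41, 0],
    [0, 0.494, -0.404, -0.41, 0],
  ],
)

```text
time_s: 1.9
position: [0.6312, 0.2201, 0.1303]
tcp_rot: [[-1.0, -0.001, 0.002], [-0.001, 1.0, 0.001], [-0.002, 0.001, -1.0]]
force: [0.2, 0.1, 0.5]
opening: 0.495
grasp_force: 0.0
```

```bash
python3 - <<'E'
from h import *
c=capture("scene"); save(cv2.resize(c["color"][130:260,200:360],None,fx=4,fy=4,interpolation=cv2.INTER_CUBIC),"k1")
E
```

```text
(no output)
```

View pics/k1.png

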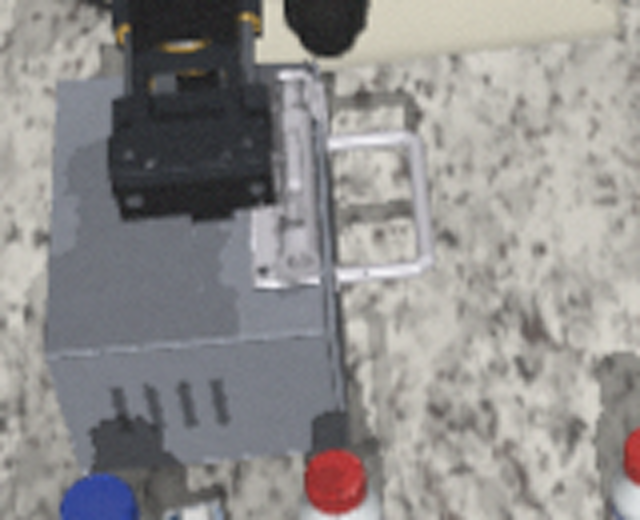

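The gripper stands over the knob at about (195,150), with the jaws hidden beneath it and nothing disturbed. I'll close on the knob.

>>> step_arm(
  targets=[
    [-1, 0, 0, 0, 0],
    [-1, 0, 0, 0, 0],
    [-1, 0, 0, 0, 0],
    [-1, 0, 0, 0, 0],
    [-1, 0, 0, 0, 0],
    [-1, 0, 0, 0, 0],
  ],
)

```text
time_s: 2.55
position: [0.6314, 0.2178, 0.1287]
tcp_rot: [[-1.0, 0.001, 0.001], [0.001, 1.0, -0.001], [-0.001, -0.001, -1.0]]
force: [-1.2, -4.0, 3.8]
opening: 0.209
grasp_force: 30.0
```

>>> step_arm(
  targets=[
    [-1, -0.006, 0, 0.022, 0],
    [-1, -0.018, 0, 0.044, 0],
    [-1, -0.032, 0, 0.065, 0],
    [-1, -0.048, 0, 0.082, 0],
    [-1, -0.066, 0, 0.098, 0],
    [-1, -0.086, 0, 0.112, 0],
    [-1, -0.104, 0, 0.12, 0],
    [-1, -0.121, 0, 0.127, 0],
    [-1, -0.121, 0, 0.127, 0],
    [-1, -0.121, 0, 0.127, 0],
  ],
)

```text
time_s: 3.55
position: [0.6013, 0.219, 0.1605]
tcp_rot: [[-1.0, 0.001, 0.002], [0.001, 1.0, 0.001], [-0.002, 0.001, -1.0]]
force: [3.6, 0.7, 4.0]
opening: 0.203
grasp_force: 30.0
```

>>> step_arm(
  targets=[
    [-1, 0, 0.03, 0, 0],
    [-1, 0, 0.06, 0, 0],
    [-1, 0, 0.09, 0, 0],
    [-1, 0, 0.12, 0, 0],
    [-1, 0, 0.15, 0, 0],
    [-1, 0, 0.16, 0, 0],
    [-1, 0, 0.16, 0, 0],
    [-1, 0, 0.16, 0, 0],
  ],
)

```text
time_s: 4.35
position: [0.602, 0.2559, 0.1605]
tcp_rot: [[-1.0, -0.001, 0.002], [-0.001, 1.0, -0.006], [-0.002, -0.006, -1.0]]
force: [4.2, -9.4, 6.6]
opening: 0.208
grasp_force: 30.0
```

>>> step_arm(
  targets=[
    [-1, 0.017, -0.004, -0.007, 0],
    [-1, 0.035, -0.004, -0.015, 0],
    [-1, 0.055, -0.004, -0.029, 0],
    [-1, 0.073, -0.004, -0.045, 0],
    [-1, 0.089, -0.004, -0.062, 0],
    [-1, 0.103, -0.004, -0.083, 0],
    [-1, 0.115, -0.004, -0.105, 0],
    [-1, 0.121, -0.004, -0.127, 0],
    [-1, 0.121, -0.004, -0.13, 0],
    [-1, 0.121, -0.004, -0.13, 0],
  ],
)

```text
time_s: 5.35
position: [0.6287, 0.2553, 0.1266]
tcp_rot: [[-1.0, -0.0, -0.007], [-0.0, 1.0, -0.006], [0.007, -0.006, -1.0]]
force: [1.2, -7.4, 6.1]
opening: 0.206
grasp_force: 30.1
```

>>> step_arm(
  targets=[
    [-0.2, 0, 0, 0, 0],
    [-0.2, 0, 0, 0, 0],
    [-0.2, 0, 0, 0, 0],
    [-0.2, 0, 0, 0.2, 0],
    [-0.2, 0, 0, 0.4, 0],
    [-0.2, -0.2, 0, 0.4, 0],
    [-0.2, -0.4, 0, 0.4, 0.05],
    [-0.2, -0.4, 0, 0.4, 0.5],
    [-0.2, -0.4, 0, 0.4, 0.5],
    [-0.2, -0.4, 0, 0.4, 0.5],
    [-0.2, -0.4, 0, 0.4, 0.5],
    [-0.2, -0.4, 0, 0.4, 0.5],
    [-0.2, -0.4, 0, 0.4, 0.5],
    [-0.2, -0.4, 0, 0.4, 0.5],
    [-0.2, -0.4, 0, 0.4, 0.5],
    [-0.2, -0.4, 0, 0.4, 0.5],
    [-0.2, -0.4, 0, 0.4, 0.5],
    [-0.2, -0.4, 0, 0.4, 0.5],
  ],
)

```text
time_s: 7.15
position: [0.5281, 0.2634, 0.2264]
tcp_rot: [[-0.008, -1.0, -0.001], [-1.0, 0.008, -0.007], [0.007, 0.001, -1.0]]
force: [-0.4, -0.4, 0.5]
opening: 0.401
grasp_force: 0.0
```

```bash
python3 - <<'E'
from h import *
import pickle
c=capture("top"); pickle.dump(c,open("top2.pkl","wb")); save(cv2.resize(c["color"][90:250,260:420],None,fx=3.75,fy=3.75,interpolation=cv2.INTER_CUBIC),"t2"); print(read_state()["joint_positions"])
E
```

```text
[  15.83234972   27.87839573   87.30984961   -0.44721454   64.94414796
 -163.52020491]
```

View pics/t2.png

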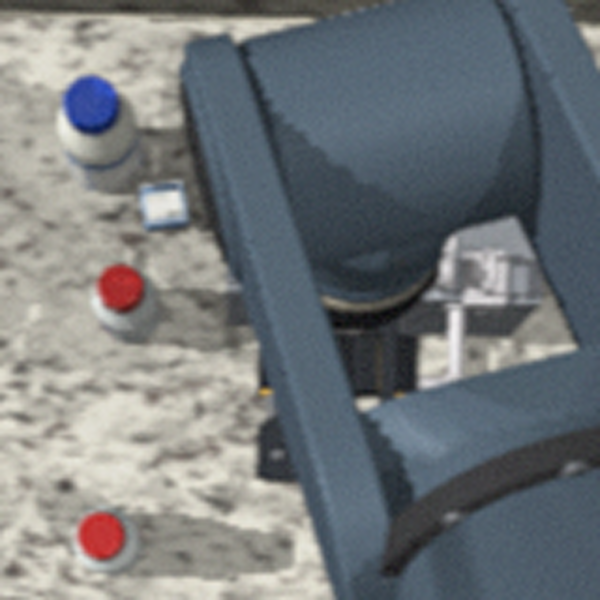

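The arm hides the bolt in this view, and joint 6 is close to its limit. I'll unwind half a turn and check the bolt in the scene camera.

>>> step_arm(
  targets=[
    [-0.2, -0.1, 0, 0, -0.5],
    [-0.2, -0.2, 0, 0, -0.5],
    [-0.2, -0.2, 0, 0, -0.5],
    [-0.2, -0.2, 0, 0, -0.5],
    [-0.2, -0.2, 0, 0, -0.5],
    [-0.2, -0.2, 0, 0, -0.5],
    [-0.2, -0.2, 0, 0, -0.5],
    [-0.2, -0.2, 0, 0, -0.5],
    [-0.2, -0.2, 0, 0, -0.5],
    [-0.2, -0.2, 0, 0, -0.5],
    [-0.2, -0.2, 0, 0, -0.5],
    [-0.2, -0.2, 0, 0, -0.5],
  ],
)

```text
time_s: 8.4
position: [0.4791, 0.2623, 0.2269]
tcp_rot: [[-1.0, 0.009, -0.009], [0.009, 1.0, -0.002], [0.009, -0.002, -1.0]]
force: [0.8, -0.3, 0.3]
opening: 0.398
grasp_force: 0.0
```

>>> step_arm(
  targets=[
    [-0.2, 0, 0, 0, -0.5],
    [-0.2, 0, 0, 0, -0.5],
    [-0.2, 0, 0, 0, -0.5],
    [-0.2, 0, 0, 0, -0.5],
    [-0.2, 0, 0, 0, -0.5],
    [-0.2, 0, 0, 0, -0.5],
    [-0.2, 0, 0, 0, -0.5],
    [-0.2, 0, 0, 0, -0.5],
    [-0.2, 0, 0, 0, -0.5],
    [-0.2, 0, 0, 0, -0.5],
    [-0.2, 0, 0, 0, -0.5],
    [-0.2, 0, 0, 0, -0.5],
  ],
)

```text
time_s: 9.6
position: [0.4793, 0.2623, 0.2271]
tcp_rot: [[0.007, 1.0, -0.003], [1.0, -0.007, 0.008], [0.008, -0.003, -1.0]]
force: [0.6, -0.1, 0.3]
opening: 0.4
grasp_force: 0.0
```

```bash
python3 - <<'E'
from h import *
c=capture("scene"); save(cv2.resize(c["color"][130:280,200:390],None,fx=4,fy=4,interpolation=cv2.INTER_CUBIC),"s2"); print(read_state()["joint_positions"])
E
```

```text
[16.70903983 24.40101453 93.69519383  0.52779125 61.93925004 16.81293392]
```

View pics/s2.png

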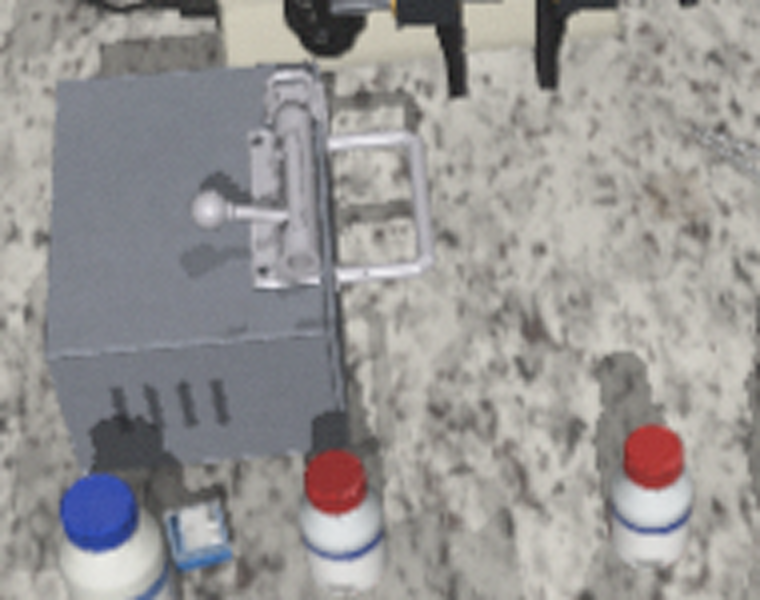

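The knob now lies down in the other notch at (209,210), and the bolt is out of the staple. Next is the handle.

>>> step_arm(
  targets=[
    [-0.2, 0.17, -0.152, 0, 0],
    [-0.2, 0.17, -0.152, 0, 0],
    [-0.2, 0.17, -0.152, -0.2, 0],
    [-0.2, 0.17, -0.152, -0.4, 0],
    [-0.2, 0.17, -0.152, -0.524, 0],
    [-0.2, 0.17, -0.152, -0.524, 0],
    [-0.2, 0.17, -0.152, -0.524, 0],
    [-1, 0.17, -0.152, -0.524, 0],
    [-1, 0.17, -0.152, -0.524, 0],
    [-1, 0.17, -0.152, -0.524, 0],
    [-1, 0.17, -0.152, -0.524, 0],
    [-1, 0.17, -0.152, -0.524, 0],
  ],
)

```text
time_s: 10.85
position: [0.5209, 0.2244, 0.0972]
tcp_rot: [[0.009, 1.0, -0.004], [1.0, -0.009, 0.008], [0.008, -0.004, -1.0]]
force: [-3.7, 0.9, 6.8]
opening: 0.105
grasp_force: 30.0
```

>>> step_arm(
  targets=[
    [-1, -0.05, 0, 0, 0],
    [-1, -0.12, 0, 0, 0],
    [-1, -0.19, 0, 0, 0],
    [-1, -0.26, 0, 0, 0],
    [-1, -0.32, 0, 0, 0],
    [-1, -0.37, 0, 0, 0],
    [-1, -0.4, 0, 0, 0],
    [-1, -0.404, 0, 0, 0],
    [-1, -0.404, 0, 0, 0],
    [-1, -0.404, 0, 0, 0],
    [-1, -0.404, 0, 0, 0],
  ],
)

```text
time_s: 11.95
position: [0.4216, 0.2263, 0.0972]
tcp_rot: [[0.011, 1.0, 0.001], [1.0, -0.011, 0.011], [0.011, 0.001, -1.0]]
force: [-0.7, 8.0, 3.6]
opening: 0.098
grasp_force: 30.0
```

>>> step_arm(
  targets=[
    [-0.2, 0, 0, 0, 0],
    [-0.2, 0, 0, 0, 0],
    [-0.2, 0, 0, 0.15, 0],
    [-0.2, 0, 0, 0.35, 0],
    [-0.2, 0, 0, 0.5, 0.5],
    [-0.2, 0, 0.2, 0.5, 0.5],
    [-0.2, 0, 0.4, 0.5, 0.5],
    [-0.2, 0, 0.6, 0.5, 0.5],
    [-0.2, 0, 0.9, 0.5, 0.5],
    [-0.2, 0, 0.9, 0.5, 0.5],
    [-0.2, 0, 0.9, 0.5, 0.5],
    [-0.2, 0, 0.9, 0.5, 0.5],
    [-0.2, 0, 0.9, 0.5, 0.5],
    [-0.2, 0, 0.9, 0.5, 0.5],
    [-0.2, 0, 0.9, 0.5, 0.5],
    [-0.2, 0, 0.9, 0.5, 0.5],
    [-0.2, 0, 0.9, 0.5, 0.5],
  ],
)

```text
time_s: 13.65
position: [0.4208, 0.4488, 0.2209]
tcp_rot: [[-1.0, 0.011, -0.008], [0.011, 1.0, -0.003], [0.008, -0.003, -1.0]]
force: [0.1, 0.1, 0.5]
opening: 0.403
grasp_force: 0.0
```

```bash
python3 - <<'E'
from h import *
import pickle
ims=[]
for n,(r,c0) in dict(top=(120,260),scene=(140,220)).items():
    c=capture(n); pickle.dump(c,open(n+"3.pkl","wb")); ims.append(cv2.resize(c["color"][r:r+130,c0:c0+170],None,fx=4,fy=4,interpolation=cv2.INTER_CUBIC)[:, :680])
save(np.hstack([i[:,:] for i in ims])[:, :],"x3"); save(ims[0],"t3"); save(ims[1],"s3")
E
```

```text
(no output)
```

View pics/t3.png

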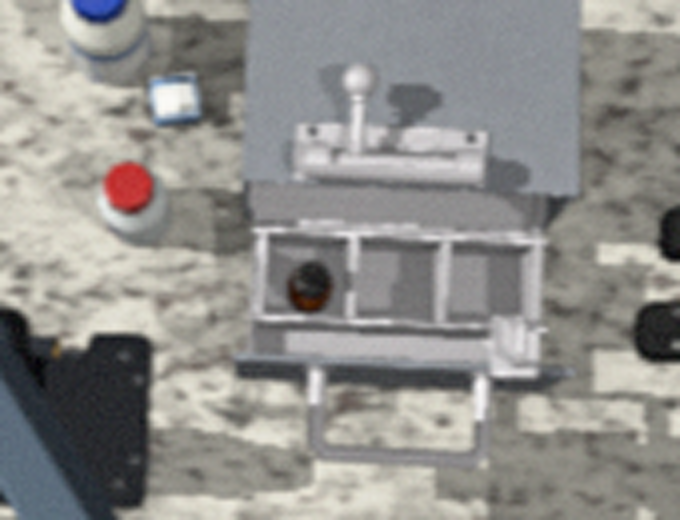

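View pics/s3.png

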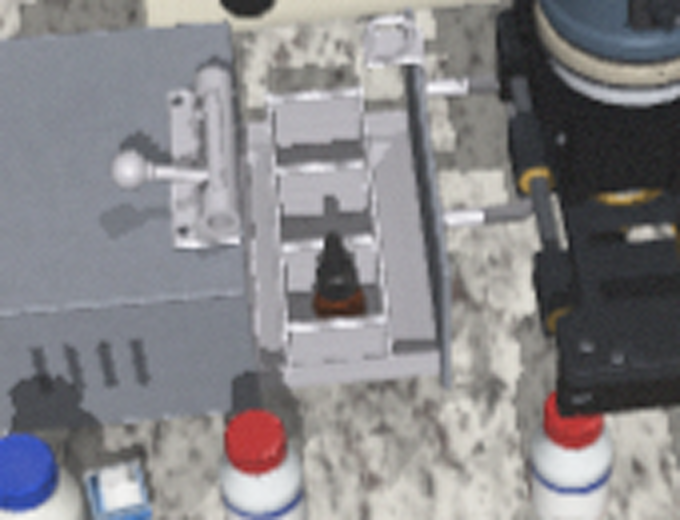

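The drawer is out. The oil bottle is in the left compartment, with its bulb tip at (316,270) in the top crop and (334,236) in the scene crop. The compartment walls are at columns 262/352/441/533, rows 235–322.

```bash
python3 - <<'E'
from h import *
import pickle
t=pickle.load(open("top3.pkl","rb"));s=pickle.load(open("scene3.pkl","rb"))
T=lambda p:(260+(p[0]+.5)/4-.5,120+(p[1]+.5)/4-.5)
S=lambda p:(220+(p[0]+.5)/4-.5,140+(p[1]+.5)/4-.5)
def tri(a,b):
    (o1,d1),(o2,d2)=ray(t,*T(a)),ray(s,*S(b)); x=np.linalg.lstsq(np.c_[d1,-d2],o2-o1,rcond=None)[0]; p,q=o1+d1*x[0],o2+d2*x[1];return ((p+q)/2).round(4),np.linalg.norm(p-q).round(4)
print("oil tip",tri((316,270),(334,236)),at(t,*T((316,270)),.094),at(s,*S((334,236)),.094))
for n,a in dict(L=(262,278),M1=(352,278),M2=(441,278),R=(533,278),back=(350,235),front=(350,321)).items(): print(n,at(t,*T(a),.060).round(4))
for n,a in dict(b01=(283,242),b12=(282,166),f01=(375,240),f12=(368,163),bR=(272,95),fR=(362,92)).items(): print(n,at(s,*S(a),.060).round(4))
print("A",at(t,*T((129,187)),.085),at(s,*S((254,432)),.085), "knob",at(t,*T((358,79)),.137))
E
```

```text
oil tip (array([0.5308, 0.2775, 0.0914]), np.float64(0.0007)) [0.53065081 0.27752462 0.094     ] [0.53051068 0.27985434 0.094     ]
L [0.5312 0.3092 0.06  ]
M1 [0.5325 0.2543 0.06  ]
M2 [0.5338 0.2001 0.06  ]
R [0.5352 0.1442 0.06  ]
back [0.5592 0.256  0.06  ]
front [0.5059 0.2551 0.06  ]
b01 [0.5575 0.2524 0.06  ]
b12 [0.5536 0.1969 0.06  ]
f01 [0.5074 0.2577 0.06  ]
f12 [0.5051 0.2012 0.06  ]
bR [0.5549 0.1412 0.06  ]
fR [0.5027 0.1459 0.06  ]
A [0.58019236 0.39029146 0.085     ] [0.58170717 0.3922811  0.085     ] knob [0.63364748 0.25723909 0.137     ]
```

>>> step_arm(
  targets=[
    [-0.2, 0.15, -0.22, 0, 0],
    [-0.2, 0.3, -0.45, 0, 0],
    [-0.2, 0.44, -0.682, 0, 0],
    [-0.2, 0.44, -0.682, 0, 0],
    [-0.2, 0.44, -0.682, 0, 0],
    [-0.2, 0.44, -0.682, -0.2, 0],
    [-0.2, 0.44, -0.682, -0.4, 0],
    [-0.2, 0.44, -0.682, -0.5, 0],
    [-0.2, 0.44, -0.682, -0.564, 0],
    [-0.2, 0.44, -0.682, -0.564, 0],
    [-0.2, 0.44, -0.682, -0.564, 0],
    [-0.2, 0.44, -0.682, -0.564, 0],
  ],
)

```text
time_s: 14.95
position: [0.532, 0.2794, 0.0816]
tcp_rot: [[-1.0, 0.009, -0.005], [0.009, 1.0, -0.001], [0.005, -0.001, -1.0]]
force: [-0.7, 0.0, 0.3]
opening: 0.399
grasp_force: 0.0
```

>>> step_arm(
  targets=[
    [-1, 0, 0, 0, 0],
    [-1, 0, 0, 0, 0],
    [-1, 0, 0, 0, 0],
    [-1, 0, 0, 0, 0],
    [-1, 0, 0, 0, 0],
    [-1, 0, 0, 0, 0],
  ],
)

```text
time_s: 15.55
position: [0.5314, 0.2787, 0.0806]
tcp_rot: [[-1.0, 0.009, -0.007], [0.009, 1.0, -0.002], [0.007, -0.002, -1.0]]
force: [-0.0, 0.2, 2.4]
opening: 0.104
grasp_force: 30.0
```

>>> step_arm(
  targets=[
    [-1, 0, 0, 0.1, 0],
    [-1, 0, 0, 0.25, 0],
    [-1, 0, 0, 0.4, 0],
    [-1, 0, 0, 0.44, 0],
    [-1, -0.06, 0.16, 0.44, 0],
    [-1, -0.125, 0.325, 0.44, 0],
    [-1, -0.125, 0.325, 0.44, 0],
    [-1, -0.125, 0.325, 0.44, 0],
    [-1, -0.125, 0.325, 0.25, 0],
    [-1, -0.125, 0.325, 0.1, 0],
    [-1, -0.125, 0.325, 0.0, 0],
    [-1, -0.125, 0.325, -0.04, 0],
    [-1, -0.125, 0.325, -0.06, 0],
    [-1, -0.125, 0.325, -0.06, 0],
    [-1, -0.125, 0.325, -0.06, 0],
    [-1, -0.125, 0.325, -0.06, 0],
  ],
)

```text
time_s: 17.15
position: [0.5008, 0.3602, 0.0663]
tcp_rot: [[-1.0, 0.009, -0.006], [0.009, 1.0, -0.001], [0.006, -0.001, -1.0]]
force: [0.4, 0.1, -0.5]
opening: 0.101
grasp_force: 30.0
```

>>> step_arm(
  targets=[
    [-1, 0, 0, -0.004, 0],
    [-1, 0, 0, -0.008, 0],
    [-1, 0, 0, -0.008, 0],
    [-1, 0, 0, -0.008, 0],
  ],
)

```text
time_s: 17.55
position: [0.5006, 0.3603, 0.0646]
tcp_rot: [[-1.0, 0.009, -0.006], [0.009, 1.0, -0.002], [0.006, -0.002, -1.0]]
force: [-0.3, -0.5, 5.3]
opening: 0.105
grasp_force: 30.1
```

>>> step_arm(
  targets=[
    [-0.2, 0, 0, 0, 0],
    [-0.2, 0, 0, 0, 0],
    [-0.2, 0, 0, 0, 0],
    [-0.2, 0, 0, 0.2, 0],
    [0.15, 0, 0, 0.4, 0],
    [0.15, 0, 0, 0.56, 0],
    [0.15, 0, -0.2, 0.56, 0],
    [0.15, 0, -0.3, 0.56, 0],
    [0.15, 0, -0.3, 0.56, 0],
  ],
)

```text
time_s: 18.45
position: [0.4994, 0.2823, 0.2035]
tcp_rot: [[-1.0, 0.012, -0.009], [0.012, 1.0, -0.003], [0.009, -0.004, -1.0]]
force: [0.1, 1.1, -0.0]
opening: 0.569
grasp_force: 0.0
```

```bash
cat >> h.py <<'E'
def caps(c,z=.078):
    r,g,b=[c["color"][:,:,i].astype(int) for i in range(3)]
    m=((r>110)&(g<80)&(b<80)).astype(np.uint8)
    n,_,st,ce=cv2.connectedComponentsWithStats(m)
    return [(st[i,4],ce[i].round(1),at(c,*ce[i],z).round(4)) for i in range(1,n) if st[i,4]>15]
E
python3 - <<'E'
from h import *
import pickle
print("ref",caps(pickle.load(open("top.pkl","rb"))),caps(pickle.load(open("scene.pkl","rb"))))
for n in("top","scene"):
    c=capture(n);print(n,*caps(c),sep="\n"); pickle.dump(c,open(n+"4.pkl","wb"))
save(cv2.resize(c["color"][140:290,220:390],None,fx=4,fy=4,interpolation=cv2.INTER_CUBIC),"s4")
E
```

```text
ref [(np.int32(184), array([516.4, 111.5]), array([ 0.7323, -0.1545,  0.078 ])), (np.int32(103), array([292. , 166.1]), array([0.5825, 0.3908, 0.078 ])), (np.int32(112), array([286.9, 232.5]), array([0.422 , 0.3968, 0.078 ]))] [(np.int32(26), array([274.8,   2.2]), array([ 0.5408, -0.5368,  0.078 ])), (np.int32(144), array([218.5,  67.7]), array([ 0.7136, -0.2228,  0.078 ])), (np.int32(178), array([362.6, 243.9]), array([0.4228, 0.3999, 0.078 ])), (np.int32(192), array([283.2, 249.7]), array([0.5822, 0.3925, 0.078 ]))]
top
(np.int32(185), array([516.4, 111.7]), array([ 0.7317, -0.1544,  0.078 ]))
(np.int32(107), array([287. , 232.4]), array([0.4222, 0.3965, 0.078 ]))
scene
(np.int32(143), array([218.3,  67.7]), array([ 0.7142, -0.2229,  0.078 ]))
(np.int32(180), array([362.6, 243.8]), array([0.4229, 0.3997, 0.078 ]))
(np.int32(190), array([283.4, 249.9]), array([0.5818, 0.393 , 0.078 ]))
```

View pics/s4.png

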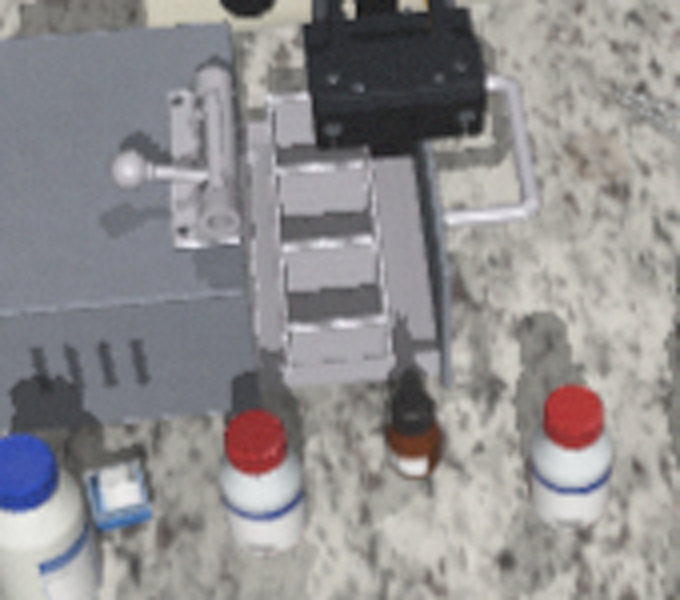

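The oil bottle stands upright on the bench, and both stain bottles are where they were. Next I pick A by its cap.

>>> step_arm(
  targets=[
    [0.15, 0.1, 0.15, 0, 0],
    [0.15, 0.2, 0.3, 0, 0],
    [0.15, 0.326, 0.435, 0, 0],
    [0.15, 0.326, 0.435, 0, 0],
    [0.15, 0.326, 0.435, 0, 0],
    [0.15, 0.326, 0.435, -0.2, 0],
    [0.15, 0.326, 0.435, -0.38, 0],
    [0.15, 0.326, 0.435, -0.46, 0],
    [0.15, 0.326, 0.435, -0.505, 0],
    [0.15, 0.326, 0.435, -0.505, 0],
    [0.15, 0.326, 0.435, -0.505, 0],
    [-1, 0.326, 0.435, -0.505, 0],
    [-1, 0.326, 0.435, -0.505, 0],
    [-1, 0.326, 0.435, -0.505, 0],
    [-1, 0.326, 0.435, -0.505, 0],
    [-1, 0.326, 0.435, -0.505, 0],
  ],
)

```text
time_s: 20.15
position: [0.582, 0.3938, 0.078]
tcp_rot: [[-1.0, 0.009, -0.006], [0.009, 1.0, -0.002], [0.006, -0.002, -1.0]]
force: [0.2, -0.9, 4.3]
opening: 0.338
grasp_force: 30.0
```

>>> step_arm(
  targets=[
    [-1, 0, 0, 0.1, 0],
    [-1, 0, 0, 0.25, 0],
    [-1, 0, 0, 0.4, 0],
    [-1, -0.1, 0, 0.46, 0],
    [-1, -0.2, -0.1, 0.46, 0],
    [-1, -0.2, -0.25, 0.46, 0],
    [-1, -0.2, -0.4, 0.46, 0],
    [-1, -0.2, -0.55, 0.46, 0],
    [-1, -0.2, -0.664, 0.46, 0],
    [-1, -0.2, -0.664, 0.46, 0],
    [-1, -0.2, -0.664, 0.46, 0],
    [-1, -0.2, -0.664, 0.46, 0],
  ],
)

```text
time_s: 21.35
position: [0.5315, 0.2286, 0.1919]
tcp_rot: [[-1.0, 0.009, -0.007], [0.009, 1.0, -0.002], [0.007, -0.002, -1.0]]
force: [0.0, 0.2, -0.8]
opening: 0.338
grasp_force: 30.0
```

```bash
python3 - <<'E'
from h import *
import pickle
c=capture("scene"); print(*caps(c),read_state()["position"],read_state()["force"]); pickle.dump(c,open("s5.pkl","wb"))
save(cv2.resize(c["color"][100:250,220:390],None,fx=4,fy=4,interpolation=cv2.INTER_CUBIC),"s5")
E
```

```text
(np.int32(144), array([218.3,  67.7]), array([ 0.7141, -0.2228,  0.078 ])) (np.int32(173), array([359.7, 230.7]), array([0.4233, 0.3671, 0.078 ])) [0.53143302 0.22883243 0.19190344] [ 0.073305    0.37609444 -0.52550434]
```

View pics/s5.png

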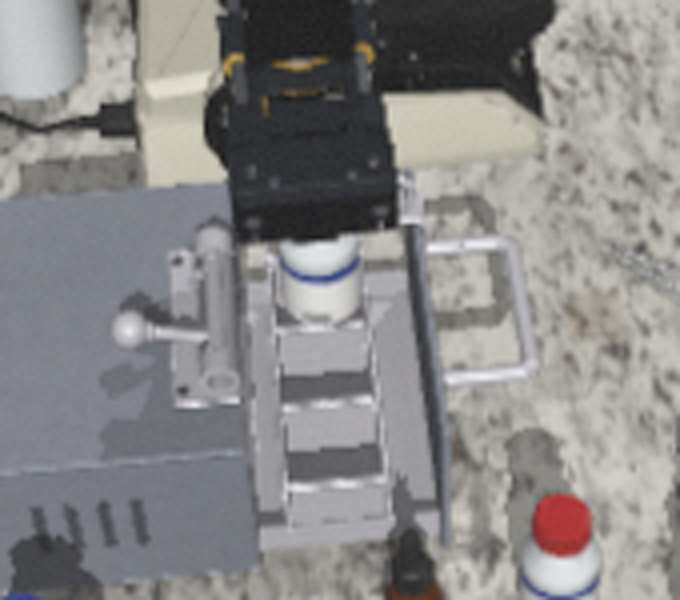

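Bottle A hangs upright over the middle compartment (about (320,280)). Bottle B has been knocked aside to y≈0.367; I'll remeasure it later. Now I lower A.

>>> step_arm(
  targets=[
    [-1, 0, -0.005, -0.1, 0],
    [-1, 0, -0.005, -0.2, 0],
    [-1, 0, -0.005, -0.26, 0],
    [-1, 0, -0.005, -0.31, 0],
    [-1, 0, -0.005, -0.35, 0],
    [-1, 0, -0.005, -0.38, 0],
    [-1, 0, -0.005, -0.384, 0],
    [-1, 0, -0.005, -0.384, 0],
    [-1, 0, -0.005, -0.384, 0],
  ],
)

```text
time_s: 22.3
position: [0.5319, 0.2266, 0.0966]
tcp_rot: [[-1.0, 0.009, -0.006], [0.009, 1.0, -0.002], [0.006, -0.002, -1.0]]
force: [0.2, 0.6, -0.8]
opening: 0.337
grasp_force: 30.0
```

>>> step_arm(
  targets=[
    [-1, 0, 0, -0.005, 0],
    [-1, 0, 0, -0.01, 0],
    [-1, 0, 0, -0.01, 0],
    [-1, 0, 0, -0.01, 0],
  ],
)

```text
time_s: 22.7
position: [0.5318, 0.2265, 0.0939]
tcp_rot: [[-1.0, 0.009, -0.007], [0.009, 1.0, -0.002], [0.007, -0.002, -1.0]]
force: [-0.0, -0.5, 1.7]
opening: 0.335
grasp_force: 30.0
```

>>> step_arm(
  targets=[
    [-0.03, 0, 0, 0, 0],
    [-0.03, 0, 0, 0, 0],
    [-0.03, 0, 0, 0, 0],
    [-0.03, 0, 0, 0.15, 0],
    [-0.03, 0, 0, 0.35, 0],
    [-0.03, 0, 0, 0.47, 0],
    [0.15, -0.1, 0, 0.47, 0],
    [0.15, -0.1, 0, 0.47, 0],
    [0.15, -0.1, 0, 0.47, 0],
  ],
)

```text
time_s: 23.6
position: [0.506, 0.2265, 0.2107]
tcp_rot: [[-1.0, 0.009, -0.008], [0.009, 1.0, -0.002], [0.008, -0.003, -1.0]]
force: [-0.4, -0.8, 0.2]
opening: 0.57
grasp_force: 0.0
```

```bash
python3 - <<'E'
from h import *
import pickle
for n in("top","scene"):
    c=capture(n);print(n,*caps(c),sep="\n"); pickle.dump(c,open(n+"6.pkl","wb"))
s=read_state();print(s["position"])
E
```

```text
top
(np.int32(184), array([516.4, 111.6]), array([ 0.7321, -0.1545,  0.078 ]))
(np.int32(106), array([300.5, 232.6]), array([0.4225, 0.3645, 0.078 ]))
scene
(np.int32(145), array([218.3,  67.7]), array([ 0.714, -0.223,  0.078]))
(np.int32(156), array([300.1, 180. ]), array([0.5315, 0.2125, 0.078 ]))
(np.int32(173), array([359.7, 230.7]), array([0.4233, 0.3671, 0.078 ]))
[0.50688148 0.22646271 0.21024357]
```

>>> step_arm(
  targets=[
    [0.15, -0.1, 0.18, 0, 0],
    [0.15, -0.2, 0.36, 0, 0],
    [0.15, -0.338, 0.556, 0, 0],
    [0.15, -0.338, 0.556, 0, 0],
    [0.15, -0.338, 0.556, 0, 0],
    [0.15, -0.338, 0.556, 0, 0],
    [0.15, -0.338, 0.556, -0.2, 0],
    [0.15, -0.338, 0.556, -0.38, 0],
    [0.15, -0.338, 0.556, -0.48, 0],
    [0.15, -0.338, 0.556, -0.534, 0],
    [0.15, -0.338, 0.556, -0.534, 0],
    [0.15, -0.338, 0.556, -0.534, 0],
    [-1, -0.338, 0.556, -0.534, 0],
    [-1, -0.338, 0.556, -0.534, 0],
    [-1, -0.338, 0.556, -0.534, 0],
    [-1, -0.338, 0.556, -0.534, 0],
    [-1, -0.338, 0.556, -0.534, 0],
  ],
)

```text
time_s: 25.4
position: [0.4224, 0.3657, 0.0784]
tcp_rot: [[-1.0, 0.009, -0.006], [0.009, 1.0, -0.002], [0.006, -0.002, -1.0]]
force: [-0.7, -1.4, 6.3]
opening: 0.334
grasp_force: 30.0
```

>>> step_arm(
  targets=[
    [-1, 0, 0, 0.1, 0],
    [-1, 0, 0, 0.25, 0],
    [-1, 0, 0, 0.4, 0],
    [-1, 0, 0, 0.52, 0],
    [-1, 0.1, -0.08, 0.52, 0],
    [-1, 0.2, -0.16, 0.52, 0],
    [-1, 0.32, -0.24, 0.52, 0],
    [-1, 0.44, -0.336, 0.52, 0],
    [-1, 0.44, -0.336, 0.52, 0],
    [-1, 0.44, -0.336, 0.52, 0],
    [-1, 0.44, -0.336, 0.4, 0],
    [-1, 0.44, -0.336, 0.3, 0],
    [-1, 0.44, -0.336, 0.22, 0],
    [-1, 0.44, -0.336, 0.16, 0],
    [-1, 0.44, -0.336, 0.11, 0],
    [-1, 0.44, -0.336, 0.08, 0],
    [-1, 0.44, -0.336, 0.073, 0],
    [-1, 0.44, -0.336, 0.073, 0],
    [-1, 0.44, -0.336, 0.073, 0],
  ],
)

```text
time_s: 27.3
position: [0.5308, 0.2817, 0.0953]
tcp_rot: [[-1.0, 0.009, -0.01], [0.009, 1.0, -0.003], [0.009, -0.003, -1.0]]
force: [0.8, 1.1, -1.7]
opening: 0.34
grasp_force: 30.0
```

>>> step_arm(
  targets=[
    [-1, 0.004, 0, -0.005, 0],
    [-1, 0.004, 0, -0.01, 0],
    [-1, 0.004, 0, -0.01, 0],
    [-1, 0.004, 0, -0.01, 0],
  ],
)

```text
time_s: 27.7
position: [0.5324, 0.2814, 0.0931]
tcp_rot: [[-1.0, 0.009, -0.009], [0.009, 1.0, -0.002], [0.009, -0.003, -1.0]]
force: [1.0, 0.4, -1.5]
opening: 0.336
grasp_force: 30.0
```

>>> step_arm(
  targets=[
    [-1, 0, 0, -0.005, 0],
    [-1, 0, 0, -0.01, 0],
    [-1, 0, 0, -0.01, 0],
    [-1, 0, 0, -0.01, 0],
  ],
)

```text
time_s: 28.1
position: [0.5331, 0.2815, 0.0919]
tcp_rot: [[-1.0, 0.009, -0.007], [0.009, 1.0, -0.002], [0.007, -0.002, -1.0]]
force: [-1.0, -0.9, 6.5]
opening: 0.335
grasp_force: 30.0
```

Contact at about 6 N: the bottle is seated. I'll release and look.

>>> step_arm(
  targets=[
    [-0.03, 0, 0, 0, 0],
    [-0.03, 0, 0, 0, 0],
    [-0.03, 0, 0, 0, 0],
    [-0.03, 0, 0, 0.15, 0],
    [-0.03, 0, 0, 0.35, 0],
    [-0.03, 0, 0, 0.52, 0],
    [-0.2, -0.2, 0.1, 0.52, 0],
    [-0.2, -0.44, 0.3, 0.52, 0],
    [-0.2, -0.44, 0.6, 0.52, 0],
    [-0.2, -0.44, 0.6, 0.52, -0.1],
    [-0.2, -0.44, 0.6, 0.52, -0.1],
    [-0.2, -0.44, 0.6, 0.52, -0.1],
  ],
)

```text
time_s: 29.3
position: [0.4216, 0.4327, 0.2202]
tcp_rot: [[-0.949, 0.315, -0.009], [0.315, 0.949, -0.001], [0.008, -0.003, -1.0]]
force: [-0.8, -0.3, -0.2]
opening: 0.402
grasp_force: 0.0
```

```bash
python3 - <<'E'
from h import *
import pickle
im=[]
for n,r,c0 in(("top",120,260),("scene",140,220)):
    c=capture(n);print(n,*caps(c,.094),sep="\n"); im.append(cv2.resize(c["color"][r:r+150,c0:c0+133],None,fx=3,fy=3,interpolation=cv2.INTER_CUBIC))
s=read_state();print(s["position"]); save(np.hstack(im),"x7")
E
```

```text
top
(np.int32(185), array([516.4, 111.7]), array([ 0.7253, -0.146 ,  0.094 ]))
(np.int32(121), array([337.9, 187. ]), array([0.5308, 0.2793, 0.094 ]))
(np.int32(131), array([361.4, 187.2]), array([0.5317, 0.224 , 0.094 ]))
scene
(np.int32(26), array([274.8,   2.2]), array([ 0.5411, -0.5086,  0.094 ]))
(np.int32(141), array([218.5,  67.8]), array([ 0.7107, -0.2001,  0.094 ]))
(np.int32(160), array([300.4, 179.9]), array([0.5313, 0.2264, 0.094 ]))
(np.int32(164), array([303.3, 199.5]), array([0.5304, 0.2823, 0.094 ]))
(np.int32(18), array([323.4, 251.8]), array([0.5042, 0.4188, 0.094 ]))
[0.4225179  0.43097305 0.22021218]
```

View pics/x7.png

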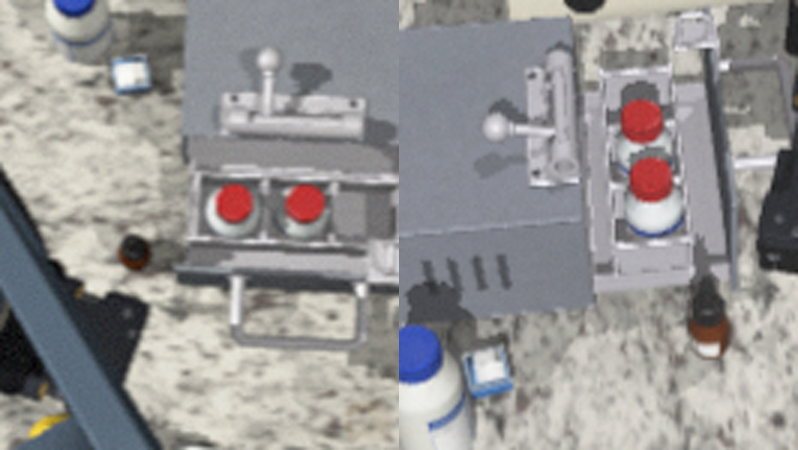

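Both stain bottles stand upright in the left and middle compartments (caps at (235,203) and (306,203) on the left), and the oil bottle stands on the bench. Now I grip the handle again.

>>> step_arm(
  targets=[
    [-0.2, 0, -0.1, 0, -0.4],
    [-0.2, 0, -0.3, 0, -0.4],
    [-0.2, 0, -0.5, 0, -0.4],
    [-0.2, 0, -0.7, 0, -0.4],
    [-0.2, 0, -0.82, 0, -0.4],
    [-0.2, 0, -0.82, 0, -0.4],
    [-0.2, 0, -0.82, 0, -0.4],
    [-0.2, 0, -0.82, 0, -0.4],
    [-0.2, 0, -0.82, 0, -0.4],
    [-0.2, 0, -0.82, 0, -0.4],
    [-0.2, 0, -0.82, -0.2, -0.4],
    [-0.2, 0, -0.82, -0.4, -0.4],
    [-0.2, 0, -0.82, -0.492, -0.4],
    [-0.2, 0, -0.82, -0.492, -0.4],
    [-0.2, 0, -0.82, -0.492, -0.4],
    [-1, 0, -0.82, -0.492, -0.4],
    [-1, 0, -0.82, -0.492, -0.4],
    [-1, 0, -0.82, -0.492, -0.4],
    [-1, 0, -0.82, -0.492, -0.4],
    [-1, 0, -0.82, -0.492, -0.4],
  ],
)

```text
time_s: 31.4
position: [0.4224, 0.2266, 0.0984]
tcp_rot: [[0.009, 1.0, -0.003], [1.0, -0.009, 0.008], [0.008, -0.003, -1.0]]
force: [-2.1, -0.1, 6.5]
opening: 0.099
grasp_force: 30.0
```

>>> step_arm(
  targets=[
    [-1, 0.02, 0, 0, 0],
    [-1, 0.05, -0.001, 0, 0],
    [-1, 0.09, -0.002, 0, 0],
    [-1, 0.13, -0.002, 0, 0],
    [-1, 0.17, -0.003, 0, 0],
    [-1, 0.21, -0.004, 0, 0],
    [-1, 0.25, -0.005, 0, 0],
    [-1, 0.29, -0.006, 0, 0],
    [-1, 0.33, -0.006, 0, 0],
    [-1, 0.36, -0.007, 0, 0],
    [-1, 0.38, -0.008, 0, 0],
    [-1, 0.395, -0.008, 0, 0],
    [-1, 0.405, -0.008, 0, 0],
    [-1, 0.408, -0.008, 0, 0],
    [-1, 0.408, -0.008, 0, 0],
    [-1, 0.408, -0.008, 0, 0],
  ],
)

```text
time_s: 33.0
position: [0.521, 0.2246, 0.0984]
tcp_rot: [[0.009, 1.0, -0.01], [1.0, -0.009, 0.007], [0.007, -0.01, -1.0]]
force: [-7.2, 0.4, 11.5]
opening: 0.106
grasp_force: 30.0
```

>>> step_arm(
  targets=[
    [-0.2, 0, 0, 0, 0],
    [-0.2, 0, 0, 0, 0],
    [-0.2, 0, 0, 0, 0],
    [-0.2, 0, 0, 0.2, 0],
    [-0.2, 0, 0, 0.4, 0],
    [-0.2, 0, 0, 0.52, 0],
    [0, 0.1, 0.03, 0.52, 0.5],
    [0, 0.2, 0.08, 0.52, 0.5],
    [0, 0.3, 0.126, 0.52, 0.5],
    [0, 0.43, 0.126, 0.52, 0.5],
    [0, 0.43, 0.126, 0.52, 0.5],
    [0, 0.43, 0.126, 0.52, 0.5],
    [0, 0.43, 0.126, 0.52, 0.5],
    [0, 0.43, 0.126, 0.52, 0.5],
    [0, 0.43, 0.126, 0.52, 0.5],
    [0, 0.43, 0.126, 0.52, 0.5],
    [0, 0.43, 0.126, 0.52, 0.5],
    [0, 0.43, 0.126, 0.52, 0.5],
    [0, 0.43, 0.126, 0.52, 0.5],
    [0, 0.43, 0.126, 0.52, 0.5],
  ],
)

```text
time_s: 35.0
position: [0.6326, 0.256, 0.2276]
tcp_rot: [[-1.0, 0.01, -0.007], [0.01, 1.0, -0.002], [0.007, -0.002, -1.0]]
force: [-1.0, -0.1, 0.0]
opening: 0.498
grasp_force: 0.0
```

>>> step_arm(
  targets=[
    [0, 0, 0, -0.15, 0],
    [0, 0, 0, -0.3, 0],
    [0, 0, 0, -0.395, 0],
    [0, 0, 0, -0.395, 0],
    [0, 0, 0, -0.395, 0],
    [0, 0, 0, -0.395, 0],
    [-1, 0, 0, -0.395, 0],
    [-1, 0, 0, -0.395, 0],
    [-1, 0, 0, -0.395, 0],
    [-1, 0, 0, -0.395, 0],
    [-1, 0, 0, -0.395, 0],
  ],
)

```text
time_s: 36.1
position: [0.6327, 0.2551, 0.1295]
tcp_rot: [[-1.0, 0.009, -0.007], [0.009, 1.0, -0.004], [0.007, -0.004, -1.0]]
force: [-0.5, -4.5, 2.7]
opening: 0.204
grasp_force: 30.0
```

>>> step_arm(
  targets=[
    [-1, -0.006, 0, 0.022, 0],
    [-1, -0.018, 0, 0.044, 0],
    [-1, -0.032, 0, 0.065, 0],
    [-1, -0.048, 0, 0.082, 0],
    [-1, -0.066, 0, 0.098, 0],
    [-1, -0.086, 0, 0.112, 0],
    [-1, -0.104, 0, 0.12, 0],
    [-1, -0.121, 0, 0.127, 0],
    [-1, -0.121, 0, 0.127, 0],
    [-1, -0.121, 0, 0.127, 0],
  ],
)

```text
time_s: 37.1
position: [0.6026, 0.2557, 0.1618]
tcp_rot: [[-1.0, 0.009, -0.005], [0.009, 1.0, -0.003], [0.005, -0.003, -1.0]]
force: [3.2, -5.3, 0.5]
opening: 0.209
grasp_force: 30.0
```

>>> step_arm(
  targets=[
    [-1, 0, -0.03, 0, 0],
    [-1, 0, -0.06, 0, 0],
    [-1, 0, -0.09, 0, 0],
    [-1, 0, -0.12, 0, 0],
    [-1, 0, -0.15, 0, 0],
    [-1, 0, -0.162, 0, 0],
    [-1, 0, -0.162, 0, 0],
    [-1, 0, -0.162, 0, 0],
  ],
)

```text
time_s: 37.9
position: [0.6029, 0.2154, 0.1612]
tcp_rot: [[-1.0, 0.009, -0.006], [0.009, 1.0, -0.002], [0.006, -0.002, -1.0]]
force: [4.1, 1.7, 4.4]
opening: 0.205
grasp_force: 30.0
```

>>> step_arm(
  targets=[
    [-1, 0.017, 0.002, -0.007, 0],
    [-1, 0.035, 0.002, -0.015, 0],
    [-1, 0.055, 0.002, -0.029, 0],
    [-1, 0.073, 0.002, -0.045, 0],
    [-1, 0.089, 0.002, -0.062, 0],
    [-1, 0.103, 0.002, -0.083, 0],
    [-1, 0.115, 0.002, -0.105, 0],
    [-1, 0.121, 0.002, -0.127, 0],
    [-1, 0.121, 0.002, -0.13, 0],
    [-1, 0.121, 0.002, -0.13, 0],
  ],
)

```text
time_s: 38.9
position: [0.6308, 0.2162, 0.1283]
tcp_rot: [[-1.0, 0.009, -0.011], [0.009, 1.0, -0.002], [0.011, -0.002, -1.0]]
force: [-5.2, -1.4, 5.6]
opening: 0.205
grasp_force: 30.0
```

>>> step_arm(
  targets=[
    [-0.2, 0, 0, 0, 0],
    [-0.2, 0, 0, 0, 0],
    [-0.2, 0, 0, 0, 0],
    [-0.2, 0, 0, 0.2, 0],
    [-0.2, 0, 0, 0.4, 0],
    [-0.2, -0.2, 0.2, 0.5, 0],
    [-0.2, -0.4, 0.4, 0.5, 0],
    [-0.2, -0.6, 0.6, 0.5, 0],
    [-0.2, -0.8, 0.8, 0.5, 0],
    [-0.2, -0.8, 0.9, 0.5, 0],
    [-0.2, -0.8, 0.9, 0.5, 0],
    [-0.2, -0.8, 0.9, 0.5, 0],
  ],
)

```text
time_s: 40.1
position: [0.4287, 0.4457, 0.2534]
tcp_rot: [[-1.0, 0.003, -0.008], [0.003, 1.0, 0.001], [0.008, 0.001, -1.0]]
force: [0.0, 0.5, -0.3]
opening: 0.402
grasp_force: 0.0
```

```bash
python3 - <<'E'
from h import *
im=[]
for n,r,c0 in(("top",90,280),("scene",130,220)):
    c=capture(n); im.append(cv2.resize(c["color"][r:r+150,c0:c0+133],None,fx=3,fy=3,interpolation=cv2.INTER_CUBIC))
s=read_state();print(s["position"],s["force"]); save(np.hstack(im),"x8")
E
```

```text
[0.43155905 0.44250326 0.25313312] [ 0.59802977 -1.03011104  0.62002668]
```

View pics/x8.png

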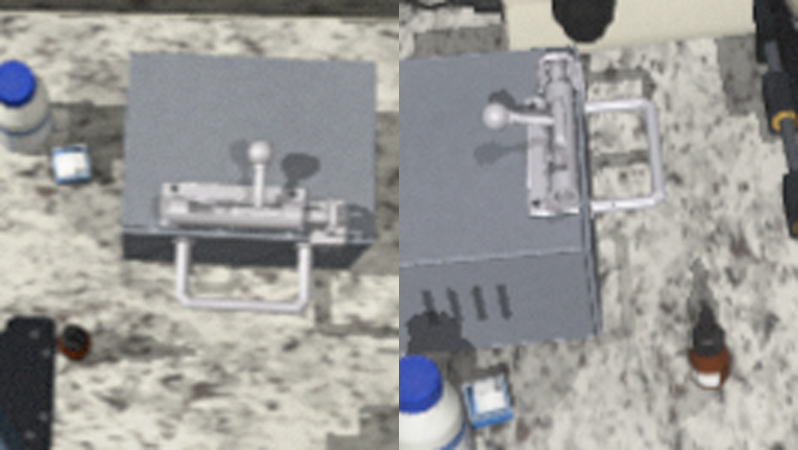

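The drawer is home, the bolt goes through the staple, and the knob is down at (259,152). The oil bottle is upright. I'll compare the knob with its starting position.

```bash
python3 - <<'E'
from h import *
import pickle
a=pickle.load(open("top.pkl","rb"));c=capture("top")
g=lambda x:cv2.cvtColor(x["color"],cv2.COLOR_RGB2GRAY)
for n,(r0,r1,c0,c1) in dict(knob=(132,150,358,376),handle=(180,195,335,390)).items():
    m=cv2.matchTemplate(g(c)[r0-12:r1+12,c0-14:c1+14],g(a)[r0:r1,c0:c1],cv2.TM_CCOEFF_NORMED);_,v,_,p=cv2.minMaxLoc(m);print(n,v,p[0]-14,p[1]-12)
print(at(c,280+259.5/3,90+152.5/3,.137))
E
```

```text
knob 0.9565946459770203 -1 0
handle 0.975052535533905 0 0
[0.63108891 0.21776074 0.137     ]
```

```bash
python3 -c "
from rig import *
print(hand_in())"
```

```text
the job is handed in; nothing more can be done
None
```

The job is handed in, though no verdict came back: in the last pictures the drawer was home with both stain bottles inside (upright in their compartments when last seen), the bolt was shot through the staple with its knob down to within about 2 mm of its starting position, and the oil bottle stood upright on the bench.

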